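# Seat the proud tube and start the incubator

## Task

One of the five capped tubes in the incubator stands higher than the others: press it gently down with the fingertips until its cap sits on the block like its neighbours. Then press the round start key, the middle one of the three on the front deck, all the way down, let it come back up and withdraw. Do not lift any tube, and leave the other tubes, the two square keys and the bottles and jar alone.

Things in the scene. Friction and masses are not known exactly. Their poses are not given: they have to be found in the camera images.
- incubator: white tube incubator, 280 x 340 mm (x, y), fixed, turned up to 20 deg. Origin: centre of its underside on the bench; z up; -x side faces the robot. Front deck (x -140 to -15 mm) 70 mm high, with three grey keys along y. Behind it the casing, 86 mm high, holds a metal block, x -2 to 112, y -125 to 125 mm, top 100 mm high: near row of wells at x 38, y -88, -44, 0, 44, 88 mm holds the tubes, far row x 86 is empty
- tube_proud: the tube standing proud, in any of the five near wells. Clear, 17 mm across, with a white cap 21.6 mm across, 18 mm tall. Origin: centre of the cap's underside (flat cap top is 18 mm higher); z up. Starts 116 to 122 mm above the bench; seated, the underside rests at 100 mm on the block, a hard stop. It slides only up and down, stays where left, about 4 N pushes it
- tube_a: a capped tube like tube_proud, fully seated (origin 100 mm above the bench): not to be touched. Same origin and axes as tube_proud
- tube_b: a capped tube like tube_proud, fully seated (origin 100 mm above the bench): not to be touched. Same origin and axes as tube_proud
- tube_c: a capped tube like tube_proud, fully seated (origin 100 mm above the bench): not to be touched. Same origin and axes as tube_proud
- tube_d: a capped tube like tube_proud, fully seated (origin 100 mm above the bench): not to be touched. Same origin and axes as tube_proud
- start_key (a joint): travel of the round start key: 0 up, 0.005 m fully down; a spring returns it. About 1 N starts it moving and about 4 N holds it fully down, against a hard stop
- start_top (a point): centre of the flat top of the round start key, grey, 28 mm in diameter, the middle key of three: at x = -85, y = -65 mm of the incubator, 82 mm above the bench, 12 mm above the deck when up. It is pressed straight down
- key_l: square grey key, 20 x 20 mm, 12 mm above the deck, 52 mm from the start key on the incubator's +y side. Origin: centre of its underside at deck height
- key_r: square grey key like key_l, 52 mm from the start key on the incubator's -y side
- dropper: loose orange dropper bottle, 28 mm in diameter, 60 mm tall, standing on the incubator's front deck at its +y end. Origin: centre of its underside
- reagent: loose white bottle with a green cap, 60 mm in diameter, 150 mm tall, on the bench on the incubator's +y side. Origin: centre of its underside
- jar: loose glass jar with a steel cap, 64 mm in diameter, 85 mm tall, on the bench on the incubator's -y side. Origin: centre of its underside
There are look-alikes about, which are no part of the job. Of the things that look like the dropper, the smaller one is meant.

How it is judged (in metres and radians):
On the way, in this order (a step that is already met when the one before it is completed fails the run):
1. the proud tube is pressed home (z of tube_proud in the frame of incubator below 0.102 m), for 0.2 s.
2. the start key is pressed right down (value of joint start_key above 0.004 m), for 0.05 s.
At the end, for the whole second after the job is handed in: The proud tube's cap is within 2 mm of sitting on the block and at rest; the start key is back up (within 1 mm); the other tubes are within 2 mm and the bottles and jar within 10 mm of where they began, upright (z of tube_proud in the frame of incubator below 0.102 m and value of joint start_key below 0.001 m and linear speed of tube_proud below 0.005 m/s and distance of each of tube_a, tube_b, tube_c, tube_d from where it was at the start of the episode below 0.002 m and distance of each of dropper, reagent, jar from where it was at the start of the episode below 0.01 m and angle between each of dropper, reagent, jar's own z axis and vertical below 0.1 rad); the robot touches nothing.
It fails at once if a tube is lifted: the proud one more than 25 mm above its seat, or another by more than 2 mm (z of tube_proud in the frame of incubator above 0.125 m or distance of any of tube_a, tube_b, tube_c, tube_d from where it was at the start of the episode above 0.002 m).
It fails at once if another tube or a square key is touched (over 1 N) (contact force between any of the fingers, the arm and tube_a above 1 N or contact force between any of the fingers, the arm and tube_b above 1 N or contact force between any of the fingers, the arm and tube_c above 1 N or contact force between any of the fingers, the arm and tube_d above 1 N or contact force between any of the fingers, the arm and key_l above 1 N or contact force between any of the fingers, the arm and key_r above 1 N).
It fails at once if the start key is pressed while the tube still stands proud (value of joint start_key above 0.003 m and z of tube_proud in the frame of incubator above 0.103 m).
It fails at once if the tube, the key or the incubator is pushed harder than 40 N (contact force between any of the fingers, the arm and tube_proud above 40 N or contact force between any of the fingers, the arm and incubator above 40 N).
It fails at once if a bottle or the jar is moved by more than 10 mm or tipped (distance of any of dropper, reagent, jar from where it was at the start of the episode above 0.01 m or angle between any of dropper, reagent, jar's own z axis and vertical above 0.15 rad).
It also fails if it takes over 48 s, if anything falls off the work surface, if the arm or the gripper's body presses on something with over 40 N, if the wrist force passes 120 N, or if a joint passes its speed limit or range.

## Robot

A 6-joint arm with a two-finger parallel gripper is mounted at the origin on the work surface. World frame = base frame: x ahead of the robot, y to its left, z up, the work surface at z = 0. Lengths are in mm, angles in rad, forces in N, time in s.
With the tool pointing down it reaches from about 275 to 825 mm from the base axis. Payload 4.9 kg.
Tool frame: the origin (TCP) lies on the centre line of the jaws, within the pads' length; the fingertips stand 25 mm ahead of it and the grasp point (between the pads) lies 6 mm ahead of it (env.finger_overhang is the distance from the TCP to the fingertips, in mm); z points along the fingers, y is the direction in which the jaws open and shut (so a half turn about z gives the same grasp; the last joint's range is limited). The gripper opens to 85 mm and grips with 20 to 120 N. Pads are 22 mm wide; open, the fingers measure 114 mm over their backs; the gripper's body (76 mm by 85 mm) begins 54 mm behind the grasp point. The pads swing forward as they close: fully open they stand 13 mm farther back than shut.
Start: joints at [1.075, 0.326, -0.193, 1.052, 0, 1.437], TCP at [194.673, 514.413, 256.281] pointing down, gripper open.
Joint ranges: [-2.65, 2.65], [-0.97, 1.79], [-1.3, 1.35], [-1.93, 2.1], [-1.47, 1.37], [-3.14, 3.14]. Speed limits (rad/s): [2.57, 2.57, 3.14, 3.14, 3.14, 3.14].

## Interface

Orientations are given as a rotation vector (axis times angle).
In Python, from workcell import monitor, imaging, env gives the robot as it stands.
- The arm moves only by the tool play_rows, never from a script. Its argument "plan" is a list that holds one entry, the list of rows, each a list of 7 numbers: the turn, a rotation vector about the world's x, y, z in rad, then the shift along the world's x, y, z in m, then the opening in per cent of the stroke, from 0 (shut) to 100 (fully open). A call has 1 to 8 rows; each row shifts and turns the pose as measured when the row begins; what a row does not reach is not made up. A row lasts 1/8 s, in which the tool goes at most 62.5 mm and 10.7 degrees, less where a joint would pass 70% of its speed; a pose out of reach is approached as far as the arm can. A call is refused whole if a number of a shift passes 0.0625 or a number of a turn 0.188, either way. A call with a gripper value outside its range is refused whole. The fingers move at their own pace and stop on an object; "force" is the grip in N (left out, the last holds). Time passes only in rows, so rows that do not move let the fingers close. It gives the time, the measured TCP pose, the force and the opening at its end, in the units of the state.
- monitor.read_state(): the state, without advancing time (a new reading comes with each control period).
- imaging.camera(name): name is "scene" or "top"; returns a dict with "color" (420x560x3 uint8, red, green, blue), "range_z" (420x560 float32, mm along the optical axis (not along the pixel's ray), 0 where there is no reading), "fovy" (degrees; the focal length in pixels is half the picture's height over the tangent of half this angle, whatever the lens; pixels are square), "cx", "cy" (the principal point, pixels), "k1" (the pictures are not rectified: a ray, as slopes to the right and down, at radius r is drawn at 1 + k1 r^2 times it, then the intrinsics apply), "rvec" (rotation vector, rad) and "tvec" (3), from world to camera coordinates, as OpenCV has them. Camera axes: x right, y down, z forward; pixel columns grow to the right and rows downward; lengths in mm; the calibration is good to about 2 mm. A picture is of the moment at which its call begins.
- env.hand_in(): hands the job in, once; it reports no verdict.
The state is a dict: "clock": time; "qpos": joint angles; "joint_velocities": joint speeds; "joint_efforts": joint torques, N m; "position": TCP position; "ee_rot": TCP orientation; "force": force on the tool from outside, world axes, zero at the start; "wrist_torque": the same for the moment, N m; "opening": finger opening in mm.
Only numpy, scipy, OpenCV 4.12 (cv2) and the standard library are available. Lean on these libraries where they do the work, as an engineer would, in place of code of your own. Each camera call takes 0.05 s, during which the arm holds its last target. There are 200 camera calls.

## Working session

There is one attempt and no reset: what is moved stays moved. The work goes in short steps, Python scripts to look and compute and a tool call to move; the robot and the scene stay as the last step left them, time stands still between calls to the robot, and variables do not carry over. Pictures are saved under pics/ and viewed, about 8 in all and at most 12, crops included, and the job is handed in when it is done.

Besides the shell and the picture viewer there is one more tool, called after "Emit:" as a command line: name --argument value ..., lists and objects as JSON in quotes. play_rows: Moves the arm, as the interface text tells. Its arguments: {"type":"object","properties":{"plan":{"type":"array","items":{"type":"array","items":{"type":"array","items":{"type":"number"}}}},"force":{"type":"number"}},"required":["plan"]}

```bash
mkdir -p pics; cat > h.py <<'E'
import numpy as np, cv2
from workcell import monitor, imaging, env
def cam(n):
    c=imaging.camera(n); c['R']=cv2.Rodrigues(np.array(c['rvec'],float))[0]; c['t']=np.array(c['tvec'],float)
    c['f']=210/np.tan(np.radians(c['fovy'])/2)
    return c
def ray(c,u,v):
    d=np.array([(u-c['cx'])/c['f'],(v-c['cy'])/c['f']]); s=d.copy()
    for _ in range(30): s=d/(1+c['k1']*(s@s))
    return np.array([s[0],s[1],1.])
def plane(c,u,v,z):
    o=-c['R'].T@c['t']; d=c['R'].T@ray(c,u,v); return o+d*(z-o[2])/d[2]
def depth(c,u,v):
    return c['R'].T@(ray(c,u,v)*c['range_z'][int(round(v)),int(round(u))]-c['t'])
def proj(c,p):
    q=c['R']@np.array(p,float)+c['t']; s=q[:2]/q[2]; s=s*(1+c['k1']*(s@s)); return s*c['f']+[c['cx'],c['cy']]
def save(c,n,box=None,k=1):
    im=c['color'][:,:,::-1]
    if box: im=im[box[1]:box[3],box[0]:box[2]]
    cv2.imwrite('pics/'+n,cv2.resize(im,None,fx=k,fy=k,interpolation=cv2.INTER_CUBIC))
E
python3 - <<'E'
from h import *
for n in('top','scene'):
    c=cam(n); save(c,n+'0.png',None,1.4); print(n,c['fovy'],c['cx'],c['cy'],c['k1'],-c['R'].T@c['t'])
    np.savez(n,**c)
s=monitor.read_state();print(s)
E
```

```text
top 49.26999485491188 278.04803700332593 202.68922547870156 -0.049978840514561654 [ 420.31753367   31.17048974 1150.23207425]
scene 53.85422496295477 278.74575875810274 208.6564331432453 -0.1009103806795835 [ 931.77715035 -443.58235916  693.21498735]
{'clock': 0.1, 'qpos': array([ 1.07480349e+00,  3.26872788e-01, -1.93482898e-01,  1.05203521e+00,
        1.00675502e-05,  1.43662168e+00]), 'joint_velocities': array([-0.00070765, -0.00420803,  0.00394728, -0.00045848,  0.00031774,
        0.00030191]), 'joint_efforts': array([ 2.34717327e-04, -4.44237828e+01,  2.63038158e+01,  7.89304002e-03,
       -2.52881882e-04,  4.59258285e-07]), 'position': array([194.42212922, 513.9605085 , 255.57885633]), 'ee_rot': array([-5.65156841e-01, -3.08982714e+00,  2.37614906e-03]), 'force': array([-0.26390094, -0.02362796, -0.15613574]), 'wrist_torque': array([-0.01520626, -0.04736929, -0.00070498]), 'opening': 85.20361428944526}
```

View pics/top0.png

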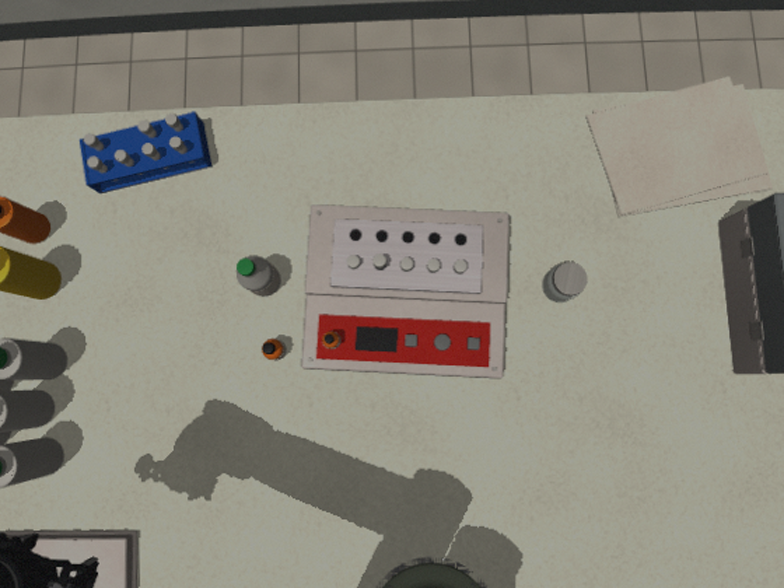

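View pics/scene0.png

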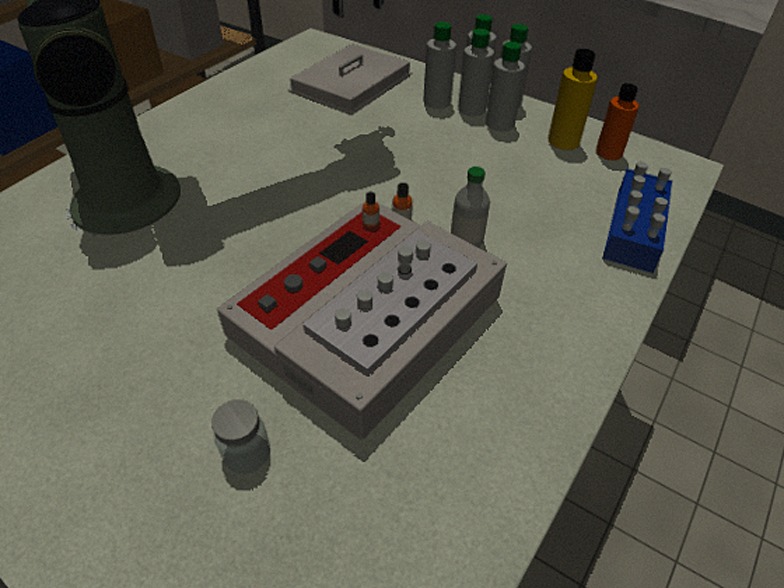

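The candidates for the proud tube are the five caps in the top view at 1.4x: (354,261), (380,261), (406,264), (433,265) and (460,266). The one at (380,261) stands out, and in the scene view its tube shows below the cap at (405,258). The round key is at (442,342), between the squares at (411,340) and (473,343). There are two orange bottles: one on the deck at (331,339), the other on the bench at (272,349).

```bash
python3 - <<'E'
from h import *
T={k:v for k,v in np.load('top.npz').items()}; S={k:v for k,v in np.load('scene.npz').items()}
def blobs(c,mask,a0,a1):
    n,l,s,ce=cv2.connectedComponentsWithStats(mask.astype(np.uint8))
    return [(ce[i],s[i,4]) for i in range(1,n) if a0<s[i,4]<a1]
im=T['color'].astype(int); hsv=cv2.cvtColor(T['color'],cv2.COLOR_RGB2HSV)
# holes
m=np.zeros(im.shape[:2],bool); m[155:180,240:345]=im[155:180,240:345].max(2)<70
holes=[plane(T,*c,100)[:2] for c,a in blobs(T,m,20,200)]; print('holes',np.round(holes,1))
# keys: low saturation in the red panel
m=np.zeros(im.shape[:2],bool); m[232:256,286:346]=hsv[232:256,286:346,1]<90
keys=[(plane(T,*c,82)[:2],a) for c,a in blobs(T,m,30,300)]; print('keys',keys)
h=np.array(sorted(holes,key=lambda p:-p[1])); print(len(h))
if len(h)==5:
    d=h[0]-h[-1]; yaw=np.arctan2(-d[0],d[1]); R=np.array([[np.cos(yaw),-np.sin(yaw)],[np.sin(yaw),np.cos(yaw)]])
    o=h.mean(0)-R@[86,0]; print('yaw',np.degrees(yaw),'o',o,'len',np.linalg.norm(d))
    print('start pred',o+R@[-85,-65])
    for y in(88,44,0,-44,-88):
        p=o+R@[38,y]; print(y,p,'top px',proj(T,[*p,118]),'scene px',proj(S,[*p,118]), 'proud138',proj(S,[*p,138]))
    u,v=380/1.4,261/1.4
    for v0 in range(183,191): print(np.round([depth(T,u0,v0)[2] for u0 in range(247,280)]).astype(int))
save(S,'crop.png',(200,120,360,260),4)
E
```

```text
holes [[661.8 108.5]
 [658.2  64.7]
 [655.1  20.8]
 [651.7 -23.1]
 [648.2 -67.1]]
keys [(array([483.50515843,  20.9816058 ]), np.int32(70)), (array([479.05565897, -30.29936853]), np.int32(105)), (array([475.23612368, -81.70632955]), np.int32(72))]
5
yaw -4.446567998862689 o [569.24609231  27.42788367] len 176.1138129138826
start pred [479.4625273  -30.78647414]
88 [613.95429966 112.21689355] top px [251.78703114 186.15076522] scene px [301.19690534 174.32175621] proud138 [301.73899017 167.03024953]
44 [610.54300728  68.34933054] top px [270.91546685 186.9794189 ] scene px [288.04247107 185.50796482] proud138 [288.37167945 178.19327233]
0 [607.13171491  24.48176753] top px [290.09974573 187.81319583] scene px [274.10293588 197.3676821 ] proud138 [274.1890163 190.0460245]
-44 [603.72042253 -19.38579548] top px [309.32995248 188.65168721] scene px [259.32399682 209.9481505 ] proud138 [259.13294616 202.63861406]
-88 [600.30913016 -63.25335849] top px [328.59600728 189.49447728] scene px [243.64912466 223.2987044 ] proud138 [243.14282141 216.02362357]
[102 101 122 116 119 120 120 117 115 
[... 342 characters left out ...]
 139 138 102 100 104  98]
[ 97 119 114 123 116 117 116 119 117 122 108 100 100 100  99  99 103  99
 100 101 139 135 136 138 137 135 139 137 137  99 102  98 100]
[ 98 117 119 118 117 118 118 118 119 119 110 103 101 100 102  98 100 102
  98 100 134 137 140 136 136 142 137 139 135  97  96 102 100]
[ 99  98 118 117 118 122 118 120 119 118 110 100  97 100 102  98 102 102
  97 102 138 138 140 138 136 141 139 138 133 101 101  99 100]
[103  98 114 118 118 116 119 119 117 112 104  99 103 101  99  98 102 100
 102 103 102 135 136 137 138 138 136 132 124 103  99 101 100]
[100 101 100 118 115 117 116 116 115 108 100 102  99 102  98  97  97  99
  99 100  99  99 127 132 134 131 131 127  98 104  99  99 103]
```

View pics/crop.png

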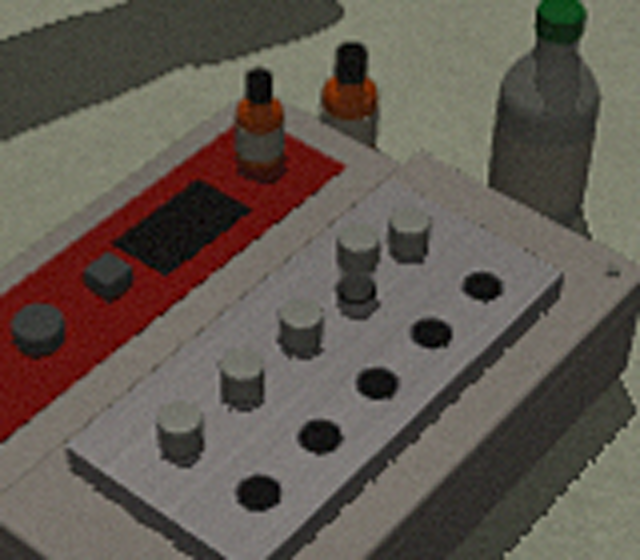

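The crop confirms it: the tube in the +44 well stands proud, with its clear body showing under the cap at crop (358,290). The deck bottle is the dropper. The target is cap (610.5, 68.3) with its top at about z 138, and the start key is at (479.3, -30.6). I'll travel high with the fingers shut.

Emit:
play_rows --plan '[[[0,0,0.14,0.04,-0.043,0,0],[0,0,0.14,0.04,-0.043,0,0],[0,0,0,0.04,-0.043,0,0],[0,0,0,0.04,-0.043,0,0],[0,0,0,0.04,-0.043,0,0],[0,0,0,0.04,-0.043,0,0],[0,0,0,0.04,-0.043,0,0],[0,0,0,0.04,-0.043,0,0]]]'

```text
clock: 1.1
position: [518.6, 160.9, 253.1]
ee_rot: [-0.098, -3.137, 0.003]
force: [0.3, 0.6, -0.3]
opening: 0.1
```

```bash
python3 -c "
from h import *
print(env.finger_overhang, monitor.read_state())"
```

```text
25.0 {'clock': 1.1, 'qpos': array([ 0.16565337,  0.31764467, -0.21327929,  1.04288077, -0.00139224,
        0.22798873]), 'joint_velocities': array([-0.79077522,  0.34565686,  0.47977856,  0.12811531,  0.00244907,
       -0.78787452]), 'joint_efforts': array([  2.61392802, -46.24456644,  23.78441691,   0.19207668,
        -0.14845137,   0.64285085]), 'position': array([518.58093228, 160.92741463, 253.07287768]), 'ee_rot': array([-9.78135279e-02, -3.13738870e+00,  3.06619356e-03]), 'force': array([ 0.30905087,  0.56420899, -0.27420905]), 'wrist_torque': array([ 8.75066964e-02, -5.69152661e-05, -4.64175566e-02]), 'opening': 0.06583425620006225}
```

Emit:
play_rows --plan '[[[0,0,0,0.04,-0.04,0,0],[0,0,0,0.04,-0.04,0,0],[0,0,0,0.01,-0.011,-0.02,0],[0,0,0,0,0,-0.04,0],[0,0,0,0,0,0,0],[0,0,0,0,0,0,0]]]'

```text
clock: 1.85
position: [611.2, 63.6, 188.7]
ee_rot: [-0.106, -3.133, 0.002]
force: [-0.7, -0.1, 0.7]
opening: 0.1
```

```bash
python3 - <<'E'
from h import *
print(monitor.read_state()['position'])
c=cam('scene'); save(c,'s2.png',(200,60,400,240),4)
t=cam('top'); print(proj(c,[610.5,68.3,138]),proj(c,[*monitor.read_state()['position'][:2],monitor.read_state()['position'][2]-25]))
E
```

```text
[611.15096301  63.58067965 188.73966568]
[288.33977832 178.1983489 ] [287.74260182 169.72538673]
```

View pics/s2.png

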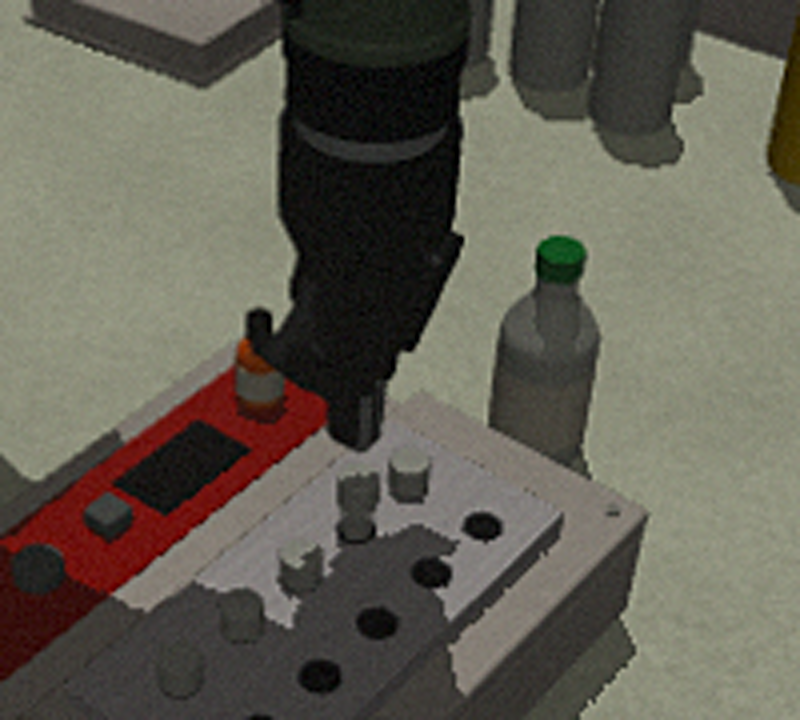

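The fingertips show at full-frame px (289,171), against (288,170) predicted, so they are right over the proud cap at (289,180). I'll correct y by 4.7 mm and go down.

Emit:
play_rows --plan '[[[0,0,0,-0.0005,0.0045,-0.008,0],[0,0,0,0,0,-0.008,0],[0,0,0,0,0,-0.004,0],[0,0,0,0,0,-0.003,0],[0,0,0,0,0,-0.003,0]]]'

```text
clock: 2.58
position: [611.7, 69.6, 164.1]
ee_rot: [-0.103, -3.138, 0.002]
force: [-0.9, -0.0, -0.0]
opening: -0.1
```

Emit:
play_rows --plan '[[[0,0,0,-0.001,-0.001,-0.003,0],[0,0,0,0,0,-0.003,0],[0,0,0,0,0,-0.003,0],[0,0,0,0,0,-0.003,0]]]'

```text
clock: 3.08
position: [611.3, 69.0, 152.7]
ee_rot: [0.103, 3.14, 0.001]
force: [-0.8, 0.9, 2.9]
opening: -0.0
```

Emit:
play_rows --plan '[[[0,0,0,-0.0005,-0.0005,-0.003,0],[0,0,0,0,0,-0.002,0],[0,0,0,0,0,-0.0015,0]]]'

```text
clock: 3.45
position: [611.2, 68.9, 146.0]
ee_rot: [0.103, 3.139, 0.002]
force: [-0.2, 1.8, 3.3]
opening: -0.2
```

Emit:
play_rows --plan '[[[0,0,0,0,0,-0.001,0],[0,0,0,0,0,-0.001,0],[0,0,0,0,0,-0.001,0]]]'

```text
clock: 3.82
position: [611.2, 69.0, 143.0]
ee_rot: [0.103, 3.139, 0.002]
force: [-2.7, 1.1, 11.2]
opening: -0.2
```

Emit:
play_rows --plan '[[[0,0,0,0,0,-0.0007,0],[0,0,0,0,0,0,0]]]'

```text
clock: 4.08
position: [611.2, 68.9, 143.1]
ee_rot: [0.103, 3.138, 0.002]
force: [-0.5, 1.0, 1.7]
opening: -0.0
```

Contact force rose from 3 to 11 N at TCP z 143 mm, the expected seat height. I'll lift off and move above the start key.

Emit:
play_rows --plan '[[[0,0,0,0,0,0.02,0],[0,0,0,0,0,0.04,0],[0,0,0,-0.045,-0.034,0,0],[0,0,0,-0.045,-0.034,0,0],[0,0,0,-0.035,-0.026,0,0],[0,0,0,0,0,0,0],[0,0,0,0,0,0,0]]]'

```text
clock: 4.95
position: [482.1, -30.0, 201.0]
ee_rot: [-0.105, -3.138, 0.01]
force: [-0.9, 0.5, -0.5]
opening: 0.1
```

```bash
python3 - <<'E'
from h import *
s=monitor.read_state();print(s['position'],s['force'])
c=cam('scene'); save(c,'s3.png',(180,100,360,260),4)
print('caps scene z', [np.round(np.median([depth(c,u+a,v+b)[2] for a in(-1,0,1) for b in (-1,0,1)]),1) for u,v in [proj(c,p) for p in([614,112.2,118],[610.5,68.3,118],[607.1,24.5,118])]])
E
```

```text
[482.07320214 -30.02623905 200.96079313] [-0.90815648  0.49457326 -0.528957  ]
caps scene z [np.float64(118.7), np.float64(118.8), np.float64(119.0)]
```

View pics/s3.png

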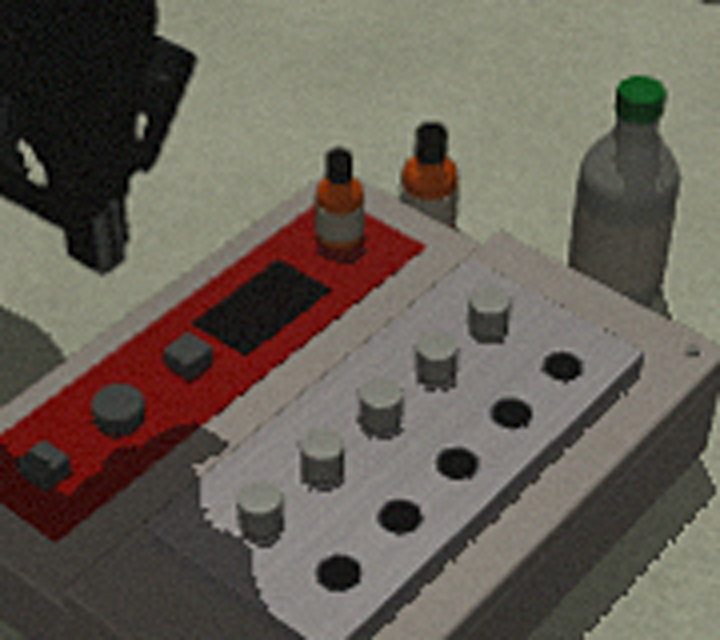

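The caps are level (depth gives 118.7, 118.8 and 119.0). The round key is at crop (118,408), with the fingertips above it. I'll correct x by -2.5 mm and descend.

Emit:
play_rows --plan '[[[0,0,0,-0.0025,-0.0005,-0.04,0],[0,0,0,0,0,-0.03,0],[0,0,0,0,0,-0.01,0],[0,0,0,0,0,-0.003,0],[0,0,0,0,0,0,0]]]'

```text
clock: 5.62
position: [484.7, -28.9, 116.5]
ee_rot: [0.096, 3.139, -0.012]
force: [0.2, 0.5, -0.5]
opening: -0.1
```

Emit:
play_rows --plan '[[[0,0,0,-0.005,-0.0015,0,0],[0,0,0,0,0,-0.003,0],[0,0,0,0,0,-0.003,0],[0,0,0,0,0,-0.002,0],[0,0,0,0,0,-0.002,0]]]'

```text
clock: 6.25
position: [481.0, -30.9, 108.2]
ee_rot: [0.096, 3.134, -0.013]
force: [-0.4, 0.5, -0.5]
opening: -0.1
```

Emit:
play_rows --plan '[[[0,0,0,-0.0015,0,-0.002,0],[0,0,0,0,0,-0.002,0],[0,0,0,0,0,-0.0015,0],[0,0,0,0,0,-0.0015,0]]]'

```text
clock: 6.75
position: [479.9, -30.9, 101.7]
ee_rot: [0.096, 3.133, -0.013]
force: [-4.5, 2.1, 19.0]
opening: 0.3
```

The force reached 19 N at TCP z 101.7 mm, against an expected 102, so the key is on its hard stop. I'll hold briefly, then withdraw.

Emit:
play_rows --plan '[[[0,0,0,0,0,-0.0005,0],[0,0,0,0,0,0,0],[0,0,0,0,0,0.01,0],[0,0,0,0,0,0.04,0],[0,0,0,0,0,0.05,0],[0,0,0,-0.04,0,0.04,0],[0,0,0,-0.05,0,0,0],[0,0,0,0,0,0,0]]]'

```text
clock: 7.75
position: [386.2, -30.6, 247.3]
ee_rot: [0.096, 3.134, -0.014]
force: [1.3, -0.3, 0.2]
opening: -0.3
```

```bash
python3 - <<'E'
from h import *
s=monitor.read_state();print(s['position'],s['force'])
c=cam('scene'); save(c,'s4.png',(130,80,370,260),3.3)
S=dict(np.load('scene.npz'))
z=lambda c,u,v:round(float(np.median([depth(c,u+a,v+b)[2] for a in(-1,0,1) for b in (-1,0,1)])),1)
for p in([483.5,21,82],[479.3,-30.6,82],[475.2,-81.7,82],[614,112.2,118],[610.5,68.3,118],[607.1,24.5,118],[603.7,-19.4,118],[600.3,-63.3,118]):
    q=proj(c,p); print(p,z(S,*q),z(c,*q))
E
```

```text
[386.21182013 -30.6497828  247.31527183] [ 1.26953485 -0.25445014  0.21260359]
[483.5, 21, 82] 82.6 82.5
[479.3, -30.6, 82] 81.6 82.2
[475.2, -81.7, 82] 82.0 81.7
[614, 112.2, 118] 117.7 118.2
[610.5, 68.3, 118] 127.4 120.0
[607.1, 24.5, 118] 118.2 117.8
[603.7, -19.4, 118] 118.9 118.5
[600.3, -63.3, 118] 118.3 117.9
```

View pics/s4.png

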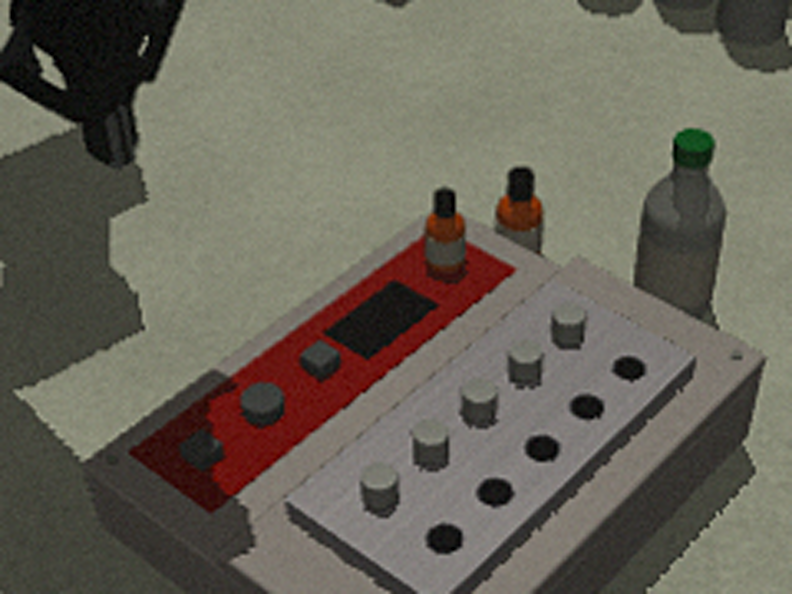

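The picture shows all five caps level, the round key back up at (262,402) and the bottles in place. The pressed cap read 120.0 this time against 118.8 before, so I'll average several frames before handing in.

```bash
cat > f.py <<'E'
from h import *
for n in('top','scene'):
    cs=[cam(n) for _ in range(8)]
    for p in([614,112.2,118],[610.5,68.3,118],[607.1,24.5,118],[603.7,-19.4,118],[600.3,-63.3,118]):
        q=proj(cs[0],p); r=2 if n=='top' else 1
        a=[depth(c,q[0]+i,q[1]+j)[2] for c in cs for i in range(-r,r+1) for j in range(-r,r+1)]
        print(n,p,round(float(np.mean(a)),2))
E
python3 f.py
```

```text
top [614, 112.2, 118] 123.44
top [610.5, 68.3, 118] 118.44
top [607.1, 24.5, 118] 118.47
top [603.7, -19.4, 118] 123.79
top [600.3, -63.3, 118] 123.08
scene [614, 112.2, 118] 118.16
scene [610.5, 68.3, 118] 119.28
scene [607.1, 24.5, 118] 118.11
scene [603.7, -19.4, 118] 118.59
scene [600.3, -63.3, 118] 118.12
```

```bash
sed -i 's/np.mean(a)/np.mean([x for x in a if 108<x<128])/' f.py; python3 f.py
```

```text
top [614, 112.2, 118] 118.3
top [610.5, 68.3, 118] 118.45
top [607.1, 24.5, 118] 118.35
top [603.7, -19.4, 118] 118.43
top [600.3, -63.3, 118] 118.14
scene [614, 112.2, 118] 118.34
scene [610.5, 68.3, 118] 119.13
scene [607.1, 24.5, 118] 118.13
scene [603.7, -19.4, 118] 118.45
scene [600.3, -63.3, 118] 118.12
```

The top view puts the pressed cap level with its neighbours to 0.2 mm. The scene view is within 1 mm, so I'm handing in.

```bash
python3 -c "
from h import *
print(env.hand_in())"
```

```text
the job is handed in; nothing more can be done
None
```

I pressed the proud tube (in the well at y = +44 mm) home, then pressed the start key to its stop and withdrew. The job was handed in about 9 s into the 48 s limit; no verdict was reported.

- **Tube:** The push took about 3 N, rising to 11 N at the block. Averaged over 8 frames, the top camera puts its cap at 118.45 mm, against 118.1–118.4 mm for its neighbours. The scene camera disagreed slightly, reading it 0.7–1.0 mm higher than its neighbours, still within the 2 mm limit.
- **Start key:** It reached its stop with 19 N read at the fingertips. Afterwards its top read 82.2 mm, which is fully up.
- **Other things:** In the last picture the dropper and reagent stood upright and looked unmoved. The jar was outside that picture; the arm's path did not go near it. The arm was clear of everything and the force reading was close to zero.

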